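# Unpin the vial carrier and move it to the cradle

### The arm

A 6-joint arm with a two-finger parallel gripper is mounted at the origin on the work surface. World frame = base frame: x ahead of the robot, y to its left, z up, the work surface at z = 0. Lengths are in m, angles in rad, forces in N, time in s.
With the tool pointing down it reaches from about 0.35 to 0.85 m from the base axis. Payload 8.1 kg.
Tool frame: the origin (TCP) lies midway between the tips of the shut fingers; the grasp point (between the pads) lies robot.grasp_offset behind it (robot.grasp_offset is the distance from the TCP to the grasp point, in m); z points along the fingers, y is the direction in which the jaws open and shut (so a half turn about z gives the same grasp; the last joint's range is limited). The gripper opens to 93 mm and grips with 3 to 60 N. Pads are 15 mm wide; open, the fingers measure 128 mm over their backs; the gripper's body (75 mm by 188 mm) begins 65 mm behind the grasp point.
Start: joints at [-1.417, 0.13, 1.488, -0, 1.523, -0.085], TCP at [0.142, -0.583, 0.219] pointing down, gripper open.
Joint ranges: [-2.96, 2.96], [-0.89, 2.26], [0.02, 2.5], [-1.34, 4.48], [0, 2.73], [-2.66, 2.66]. Speed limits (rad/s): [2.39, 2.39, 2.79, 3.14, 3.14, 3.14].

### API

Orientations are given as a rotation vector (axis times angle).
In Python, from plant import robot gives the robot as it stands.
- The arm moves only by the shell command python3 -m handwheel 'ROWS' [OPENING] [FORCE]. ROWS is text: rows parted by semicolons, each of 6 numbers parted by spaces: the shift along the world's x, y, z each as a share of 0.3 m, from -1 to 1, then the turn, a rotation vector about the world's x, y, z each as a share of 45 degrees, from -1 to 1. A call has 1 to 5 rows; each row is the pose to reach, as a shift and turn from the pose commanded when the call began; what a row does not reach only later rows make up. A row lasts 1/10 s, in which the tool goes at most 50 mm and 8.59 degrees, less where a joint would pass 70% of its speed; a pose out of reach is approached as far as the arm can. A call with a number of a shift or a turn outside -1 to 1 is refused whole. A call with a gripper value outside its range is refused whole. OPENING is the closure, from -1 (fully open) to 1 (shut), set as the call begins (- or left out, the last holds). The fingers move at their own pace and stop on an object; FORCE is the grip in N (left out, the last holds). Time passes only in rows, so rows that repeat a pose let the fingers close. It gives the time, the measured TCP pose, the force and the opening at its end, in the units of the state.
- robot.read_state(): the state, without advancing time (a new reading comes with each control period).
- robot.read_camera(name): name is "scene" or "top"; returns (picture, depth): 400x640x3 uint8, red, green, blue; 400x640 float32, m along the optical axis (not along the pixel's ray), 0 where there is no reading.
- robot.camera_model(name): a dict with "camera_matrix" (3x3 intrinsics, pixels), "pose" (4x4, takes a point from camera to world coordinates). Camera axes: x right, y down, z forward; pixel columns grow to the right and rows downward; lengths in m; the calibration is good to about 2 mm. A picture is of the moment at which its call begins. camera_model takes no time and is no camera call.
- robot.close_job(): hands the job in, once; it reports no verdict.
Trained networks look in the newest picture that a camera, given by its name, has taken for a name from the list of things; names that differ only in an ending like _2 or _b are one class to them, and where a whole thing is asked for, a point or a joint stands for the part that bears it (a point fixed in the world has none). Each returns a list of dicts, best first, with "conf" (0 to 1); they miss things now and then, are a little off and sometimes report something else, mostly with a low value. They report only what shows in the picture. A call takes as long as a camera call. They do not tell look-alikes from the thing itself.
- robot.look_for(camera, query): "rect" ([centre column, centre row, width, height] in pixels, round what is visible of it).
- robot.silhouettes(camera, query): "pixels" (400x640 bool, what is visible of it) and "rect" ([centre column, centre row, width, height] in pixels, round what is visible of it).
- robot.tip_of(camera, query): "at" ([row, column] in pixels: a listed point, or the origin of a listed thing).
The state is a dict: "t": time; "q": joint angles; "dq": joint speeds; "joint_torque": joint torques, N m; "tool_pos": TCP position; "orientation": TCP orientation; "force": force on the tool from outside, world axes, zero at the start; "wrist_torque": the same for the moment, N m; "opening": finger opening in m.
Only numpy, scipy, OpenCV 4.12 (cv2) and the standard library are available. Lean on these libraries where they do the work, as an engineer would, in place of code of your own. Each camera call takes 0.05 s, during which the arm holds its last target.

### The job

Free the metal vial carrier from its dock: pull the sprung plunger on the dock's roof up and twist it a quarter turn, either way, so that it stays up when you let go, then draw the carrier out by its end tab until it stands clear on the bench and let go of it. Then take it across its body and set it down gently, without dropping it, fully home in the grey cradle with the tab between the cradle's two tall cheeks. Keep the carrier upright throughout, leave the plunger latched up, and do not disturb the small amber jar, the beaker or the dish standing nearby.

Things in the scene. Friction and masses are not known exactly. Their poses are not given: they have to be found in the camera images.
- dock: White tunnel bolted to the bench: 116 long (its x, -50 to +66), 68 wide, 62 high; flanges 6 high reach y +-56. Origin on the bench under the plunger axis, z up. Open only at x = -50: the carrier slides out on the bench towards the dock's -x, guided with 3 mm play a side. A steel saddle on the roof (36 x 34, top at 84) carries the plunger; its slot runs along x.
- handle (a point): Centre of the plunger's steel T-handle: a bar 60 long (its x), 14 thick (its y), 26 high, 110 above the bench when down, on the vertical axis through the dock's origin; at turn 0 it lies along the dock's x. Pinch it across the 14 mm.
- plunger_pin (a joint): Plunger lift, m. 0: down, its 9 mm pin 10 mm deep in a 14 mm hole in the carrier's top; 0.028: upper stop. Spring: 5 N down at 0, 9 N at 0.024. A cross pin in the saddle's slot blocks turning below 0.018; raise to 0.022 to turn freely. Twisted and let down, it rests on the saddle at about 0.0175 (latched); untwisted it springs back.
- plunger_knob (a joint): Turn of the T-handle in rad, positive anticlockwise from above; 0 = along the slot, stops at +-1.6, light friction (0.03 N m). A quarter turn latches it: beyond about 1.0 either way, aim for 1.4.
- carrier_mid (a point): Centre of the carrier's aluminium block, 22 above its underside, z up. Block 110 (its x) x 46 (its y) x 44 high; four black vial caps rise 4 above it; 0.28 to 0.52 kg in all. It starts inside the dock, centred on the dock's origin with axes along the dock's, so the block can be gripped across only once it is out.
- carrier_tab (a point): Grip point of the carrier's end tab, 80 towards -x from the block's centre, 26 above the underside. The tab is an upright aluminium plate 14 thick (y), 45 long (x -55 to -100 from the block's centre), 40 high from the underside; it sticks out of the dock's mouth.
- cradle_seat (a point): Centre of the cradle's floor, 8 above the bench; the block stands here with the carrier's axes along the cradle's. Room for the block 118 (x) x 54 (y): 4 mm play each way. At +x an end wall 30 above the floor; at both sides rails 6 thick, only 6 above the floor. The cradle is grey and fixed, 182 x 84.
- cradle_keyway (a point): Middle, at floor height, of the gap between the cradle's two cheeks, 81.5 towards -x from the seat's centre: the tab goes here. Cheeks 40 above the floor, 45 long (x), 14 thick, 24 apart: too narrow for fingers beside the 14 mm tab.
- jar: amber screw-top jar, 52 dia x 58 high; a bystander, origin at the centre of its underside, to be left standing where it is.
- beaker: small glass beaker, 56 dia x 66 high; a bystander, origin at the centre of its underside, to be left standing where it is.
- dish: white shallow dish, 90 dia x 18 high; a bystander, origin at the centre of its underside, to be left standing where it is.
Not all that is in view belongs to the job. What is shaped like the dock but purple is not meant.

How it is judged:
On the way, in this order (a step that is already met when the one before it is completed fails the run):
1. the plunger is pulled up and twisted, and stays up with the fingers off it (value of joint plunger_pin above 0.014 m and (value of joint plunger_knob above 1 rad or value of joint plunger_knob below -1 rad) and contact force between the fingers and plunger_knob below 0.1 N), for 0.3 s.
2. the carrier has been drawn out of the dock and stands on the bench, let go (x of carrier_mid in the frame of dock below -0.105 m and height (world z) of carrier_mid below 0.027 m and angle between carrier_mid's own z axis and vertical below 0.1 rad and linear speed of carrier below 0.02 m/s and contact force between the fingers and carrier below 0.1 N), for 0.2 s.
At the end, for the whole second after the job is handed in: The carrier stands flat on the cradle's floor (middle within 8 mm of the seat's, no more than 3 mm above its rest height, upright within 0.06 rad), its tab between the cheeks, at rest and released; the plunger is still latched up (lifted over 14 mm, turned over 1.0 rad) (value of joint plunger_pin above 0.014 m and (value of joint plunger_knob above 1 rad or value of joint plunger_knob below -1 rad) and horizontal distance between carrier_mid and cradle_seat below 0.008 m and z of carrier_mid in the frame of cradle_seat between 0.018 and 0.025 m and x of carrier_tab in the frame of cradle_seat below -0.07 m and angle between carrier_mid's own z axis and vertical below 0.06 rad and linear speed of carrier below 0.02 m/s and contact force between the fingers and carrier below 0.1 N); the robot touches nothing.
It fails at once if the carrier is tipped more than 0.4 rad (angle between carrier_mid's own z axis and vertical above 0.4 rad).
It fails at once if the carrier strikes the cradle with more than 60 N (contact force between carrier and cradle above 60 N).
It fails at once if the carrier is let go over the cradle more than 12 mm above its seat (contact force between the fingers and carrier below 0.1 N and horizontal distance between carrier_mid and cradle_seat below 0.06 m and z of carrier_mid in the frame of cradle_seat above 0.034 m).
It fails at once if a bystander is shifted by more than 30 mm or knocked over (distance of any of jar, beaker, dish from where it was at the start of the episode above 0.03 m or angle between any of jar, beaker, dish's own z axis and vertical above 0.5 rad).
It also fails if it takes over 72 s, if anything falls off the work surface, if the arm or the gripper's body presses on something with over 40 N, if the wrist force passes 120 N, or if a joint passes its speed limit or range.

## Working session

There is one attempt and no reset: what is moved stays moved. The work goes in short steps, Python scripts to look and compute and a shell command to move; the robot and the scene stay as the last step left them, time stands still between calls to the robot, and variables do not carry over. Pictures are saved under pics/ and viewed, and the job is handed in when it is done.

```bash
ls; mkdir -p pics; python3 - <<'E'
from plant import robot
import cv2,numpy as np
print(robot.grasp_offset)
for c in("scene","top"):
    p,d=robot.read_camera(c); cv2.imwrite(f"pics/{c}0.png",p[:,:,::-1]); np.savez(f"pics/{c}0.npz",p=p,d=d)
    m=robot.camera_model(c);print(c,m["camera_matrix"],np.round(m["pose"],3))
s=robot.read_state();print(s)
E
```

```text
pics
0.0188
scene [[413.36245694   0.         319.97549045]
 [  0.         413.36245694 194.11974127]
 [  0.           0.           1.        ]] [[-0.757  0.338 -0.559  1.148]
 [ 0.653  0.414 -0.634  0.648]
 [ 0.017 -0.845 -0.534  0.666]
 [ 0.     0.     0.     1.   ]]
top [[396.52108404   0.         317.75622786]
 [  0.         396.52108404 198.26702602]
 [  0.           0.           1.        ]] [[-0.009 -0.983  0.185  0.356]
 [-1.     0.005 -0.023 -0.027]
 [ 0.021 -0.185 -0.983  1.095]
 [ 0.     0.     0.     1.   ]]
{'t': 0.1, 'q': array([-1.41739203e+00,  1.31070004e-01,  1.48919057e+00,  3.33870150e-05,
        1.52301800e+00, -8.54214910e-02]), 'dq': array([-0.00052716, -0.00172238, -0.00039413,  0.00253519, -0.00110311,
       -0.0003684 ]), 'joint_torque': array([ 1.51308206e-03, -5.61344862e+01, -4.93094337e+01,  7.70050823e-02,
        2.91943626e-02, -6.14834835e-05]), 'tool_pos': array([ 0.14187763, -0.58244101,  0.21769061]), 'orientation': array([-3.11754681e+00, -3.74052344e-01,  3.76279456e-05]), 'force': array([-0.39144697,  0.2600592 , -0.17447605]), 'wrist_torque': array([-0.01833264,  0.02842109, -0.02511031]), 'opening': 0.09291939156805228}
```

View pics/scene0.png

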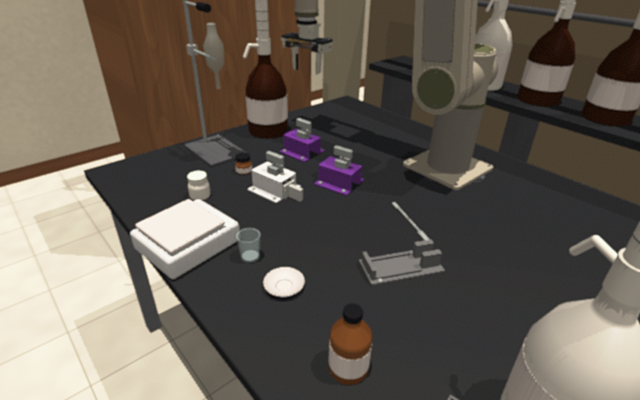

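View pics/top0.png

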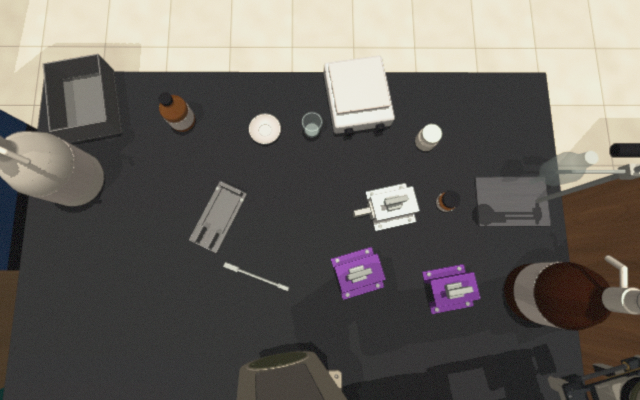

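The top view shows the white dock at (393,206) with its tab pointing left (360,212). The cradle is at (217,215) with its cheeks at the lower left (207,240). The jar is at (448,201), the beaker at (312,124) and the dish at (265,129). Next I'll measure these.

```bash
cat > h.py <<'E'
from plant import robot
import numpy as np,cv2
def cloud(c,d):
    m=robot.camera_model(c);K=m["camera_matrix"];P=m["pose"]
    v,u=np.mgrid[0:400,0:640]
    X=np.stack([(u-K[0,2])/K[0,0]*d,(v-K[1,2])/K[1,1]*d,d],-1)
    return X@P[:3,:3].T+P[:3,3]
def onz(c,u,v,z):
    m=robot.camera_model(c);K=m["camera_matrix"];P=m["pose"]
    r=P[:3,:3]@np.array([(u-K[0,2])/K[0,0],(v-K[1,2])/K[1,1],1]);return P[:3,3]+r*(z-P[2,3])/r[2]
E
python3 - <<'E'
from h import *
d=np.load("pics/top0.npz");X=cloud("top",d["d"])
np.set_printoptions(precision=4,suppress=True)
zs={"handle":.110,"carrier_tab":.026,"cradle_seat":.008,"cradle_keyway":.008,"dock":0,"jar":0,"beaker":0,"dish":0}
for c in("top","scene"):
  for n,z in zs.items():
    for r in robot.tip_of(c,n)[:3]:
        v,u=r["at"];print(c,n,round(r["conf"],2),np.round([u,v],1),onz(c,u,v,z))
for n in("dock","handle","carrier_tab","cradle_seat"):
    for r in robot.silhouettes("top",n)[:3]:
        m=r["pixels"]&(d["d"]>0);p=X[m]
        print(n,round(r["conf"],2),np.round(r["rect"]),m.sum(),np.median(p,0),p.min(0),p.max(0))
E
python3 - <<'E'
import numpy as np,cv2
p=np.load("pics/top0.npz")["p"][:,:,::-1]
a=cv2.resize(p[170:240,340:470],None,fx=6,fy=6,interpolation=2)
b=cv2.resize(p[170:260,170:300],None,fx=6,fy=6,interpolation=2)
cv2.imwrite("pics/c1.png",a);cv2.imwrite("pics/c2.png",b)
E
```

```text
top handle 0.67 [355.5 272.8] [ 0.3553 -0.1402  0.11  ]
top handle 0.66 [396.  201.8] [ 0.5313 -0.2478  0.11  ]
top handle 0.51 [459.1 291.9] [ 0.3073 -0.3923  0.11  ]
top carrier_tab 0.72 [361.8 211.8] [ 0.5189 -0.1715  0.026 ]
top cradle_seat 0.66 [219.7 213. ] [0.5206 0.2189 0.008 ]
top cradle_seat 0.25 [445.  202.8] [ 0.5458 -0.4086  0.008 ]
top cradle_keyway 0.76 [204.3 235.8] [0.458  0.2584 0.008 ]
top dock 0.88 [353.6 275.1] [ 0.3491 -0.1475  0.    ]
top dock 0.77 [444.9 289.3] [ 0.309  -0.3948  0.    ]
top jar 0.55 [446.2 203.4] [ 0.5455 -0.4147  0.    ]
top beaker 0.91 [312.3 129.5] [ 0.7654 -0.038   0.    ]
scene handle 0.73 [343.6 150.2] [ 0.347  -0.1562  0.11  ]
scene handle 0.63 [299.8 122.5] [ 0.3165 -0.4083  0.11  ]
scene handle 0.59 [273.3 152.6] [ 0.5221 -0.2763  0.11  ]
scene carrier_tab 0.54 [296.6 189.8] [ 0.5154 -0.1739  0.026 ]
scene cradle_seat 0.56 [391.4 268.3] [0.5411 0.2168 0.008 ]
scene cradle_keyway 0.58 [427.7 260.2] [0.4522 0.2538 0.008 ]
scene dock 0.93 [279.1 189.5] [ 0.5301 -0.2425  0.    ]
scene dock 0.66 [342.7 182.7] [ 0.3506 -0.149   0.    ]
scen
[... 445 characters left out ...]
]
dock 0.69 [451. 288.  60.  48.] 1991 [ 0.3157 -0.3908  0.061 ] [ 0.2478 -0.4843 -0.0047] [ 0.3737 -0.3323  0.1278]
handle 0.74 [396. 203.  23.  10.] 161 [ 0.5336 -0.2458  0.121 ] [ 0.5224 -0.2854  0.0571] [ 0.5583 -0.2158  0.1264]
handle 0.65 [459. 292.  31.   4.] 148 [ 0.31   -0.3893  0.1216] [ 0.3007 -0.4179  0.1035] [ 0.3193 -0.3602  0.1278]
handle 0.5 [359. 274.  26.  11.] 148 [ 0.3526 -0.1474  0.1222] [ 0.3408 -0.1768  0.0658] [ 0.3671 -0.1184  0.1269]
carrier_tab 0.73 [365. 210.  22.  20.] 183 [ 0.5163 -0.1847  0.0398] [ 0.5013 -0.2022  0.0026] [ 0.5431 -0.1477  0.0481]
cradle_seat 0.61 [216. 216.  57.  67.] 2068 [0.5093 0.2238 0.0096] [ 0.4139  0.15   -0.0039] [0.6013 0.2995 0.0534]
```

View pics/c1.png

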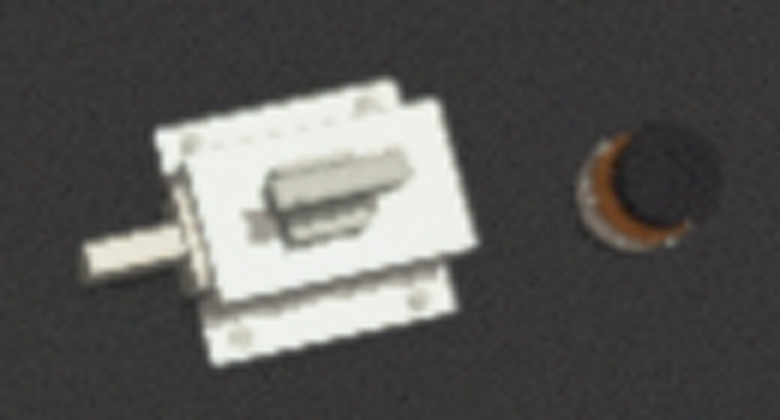

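View pics/c2.png

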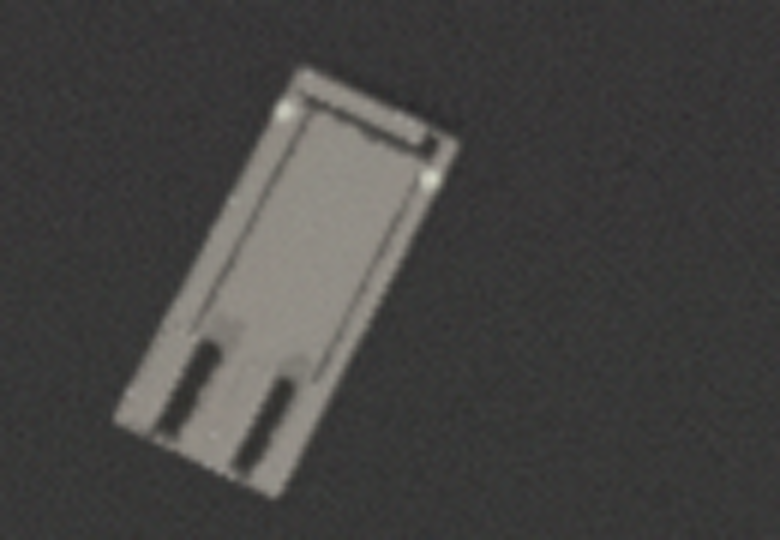

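```bash
python3 - <<'E'
from h import *
np.set_printoptions(precision=4,suppress=True)
d=np.load("pics/top0.npz");X=cloud("top",d["d"])
def rect(mask,z=None):
    p=X[mask][:,:2].astype(np.float32)*1000
    (c,s,a)=cv2.minAreaRect(p); return np.round(c,1),np.round(s,1),round(a,1),len(p), np.round(np.median(p,0),1)
box=np.zeros((400,640),bool);box[180:235,350:425]=1
Z=X[...,2]
for n,lo,hi in(("handletop",.112,.14),("roof",.055,.068),("flange",.003,.012),("tab",.03,.046)):
    m=box&(Z>lo)&(Z<hi); 
    m2=m.astype(np.uint8); k,l,st,ce=cv2.connectedComponentsWithStats(m2)
    i=1+np.argmax(st[1:,4]); 
    print(n,rect(m), rect(l==i), np.median(Z[l==i]))
box=np.zeros((400,640),bool);box[175:260,180:255]=1
for n,lo,hi in(("all",.004,.06),("high",.042,.06),("mid",.03,.042),("rail",.0115,.02)):
    m=box&(Z>lo)&(Z<hi)
    k,l,st,ce=cv2.connectedComponentsWithStats(m.astype(np.uint8))
    for i in np.argsort(-st[1:,4])[:3]+1: print(n,st[i,4],rect(l==i),np.median(Z[l==i]))
print("bench",np.median(Z[230:260,300:330]))
# rail
for u,v in [(217.5,188.5),(241.5,199.5)]: print(Z[int(v)-2:int(v)+3,int(u)-2:int(u)+3])
E
```

```text
handletop (array([ 534.7, -245.6]), array([14.1, 60. ]), 11.8, 139, array([ 533.8, -245.3], dtype=float32)) (array([ 534.7, -245.6]), array([14.1, 60. ]), 11.8, 139, array([ 533.8, -245.3], dtype=float32)) 0.12149671608873913
roof (array([ 536.5, -254. ]), array([ 68.3, 117.1]), 12.5, 840, array([ 531.6, -252.9], dtype=float32)) (array([ 536.5, -254. ]), array([ 68.3, 117.1]), 12.5, 840, array([ 531.6, -252.9], dtype=float32)) 0.06251319668947874
flange (array([ 536.7, -247.2]), array([212.7, 153.8]), 89.6, 734, array([ 504. , -248.9], dtype=float32)) (array([ 489.9, -262.7]), array([ 31. , 117.9]), 10.0, 333, array([ 492.6, -261.9], dtype=float32)) 0.00638452298972747
tab (array([ 512.4, -230.9]), array([160.8,  56.6]), 72.5, 174, array([ 516.3, -188.5], dtype=float32)) (array([ 523.3, -173.2]), array([54.3, 52.9]), 12.2, 147, array([ 519. , -183.8], dtype=float32)) 0.04012350583219759
all 2019 (array([511.1, 225.6]), array([ 89.2, 185.6]), 64.1, 2019, array([509.4, 223.9], dtype=float32)) 0.009749985470968614
all 4 (array([410.4, 193.4]), array([5.5, 3.9]), 20.9, 4, array([409.8, 1
[... 993 characters left out ...]
.014621981011373908
rail 100 (array([542.6, 244. ]), array([ 12.7, 110.6]), 67.1, 100, array([542.1, 242.3], dtype=float32)) 0.01417760919235933
rail 11 (array([465.7, 258.9]), array([ 3.5, 26.3]), 66.1, 11, array([467.4, 259.8], dtype=float32)) 0.01484993620387609
bench 0.0005501338904111419
[[-0.0011 -0.002   0.0118  0.0063  0.0084]
 [ 0.0038  0.0084  0.0116  0.0117  1.0953]
 [ 0.0028  0.0114  0.0064  0.0128  0.0146]
 [ 0.011   0.0099  0.0119  0.0185  0.0139]
 [ 0.0054  0.0068  0.01    0.0149  0.0131]]
[[0.0154 0.0085 0.0141 0.0097 0.0101]
 [0.0146 0.0131 0.0131 0.0099 0.0071]
 [0.0134 0.0121 0.0133 0.0138 0.0105]
 [0.0116 0.0098 0.0094 0.0129 0.0024]
 [0.0128 0.0072 0.0094 0.0088 0.0007]]
```

```bash
python3 - <<'E'
from h import *
for c in("top","scene"):
    d=np.load(f"pics/{c}0.npz");X=cloud(c,d["d"]);Z=X[...,2]
    m=(d["d"]>0)&(Z>.15)&(X[...,0]>0)&(X[...,0]<.95)&(abs(X[...,1])<.9)
    H=np.zeros((19,36))
    np.maximum.at(H,((X[m][:,0]/.05).astype(int),((X[m][:,1]+.9)/.05).astype(int)),Z[m])
    print(c);
    for i in range(19):
        print(f"x{i*.05:.2f}"," ".join(f"{int(h*100):2d}" if h>0 else " ." for h in H[i]))
E
```

```text
top
x0.00  .  .  .  .  .  .  .  .  .  .  .  .  .  .  .  .  .  .  .  .  .  .  .  .  .  .  .  .  .  .  .  .  .  .  .  .
x0.05  .  .  .  .  .  .  .  .  .  .  .  .  .  .  .  .  .  .  .  .  .  .  .  .  .  .  .  .  .  .  .  .  .  .  .  .
x0.10  .  .  .  .  . 26 40 40 34  .  .  .  .  .  .  .  .  .  .  .  .  .  .  .  .  .  .  .  .  .  .  .  .  .  .  .
x0.15  .  .  .  . 31 34 43 43 34  .  .  .  .  .  .  .  .  . 55 53 32  .  .  .  .  .  .  .  .  .  .  .  .  .  .  .
x0.20  .  .  .  . 22 23 22  .  .  .  .  .  .  .  .  . 60 59 56  .  .  .  .  .  .  .  .  .  .  .  .  .  .  .  .  .
x0.25  .  .  .  . 24 38 26 16  .  .  .  .  .  .  .  .  .  .  .  .  .  .  .  .  .  .  .  .  .  .  .  .  .  .  .  .
x0.30  .  .  .  . 25 38 26 15  .  .  .  .  .  .  .  .  .  .  .  .  .  .  .  .  .  .  .  .  .  .  .  .  .  .  .  .
x0.35  .  .  .  . 22 34 22  .  .  .  .  .  .  .  .  .  .  .  .  .  .  .  .  .  .  .  .  .  .  .  .  .  .  .  .  .
x0.40  .  .  .  .  .  .  .  .  .  .  .  .  .  .  .  .  .  .  .  .  .  .  .  .  .  .  .  .  .  .  .  .  .  .  .  .
x0.45  .  .  .  .  .  .  .  .  .  .  .  .  .  .  .  .  .  .  .  .  .  
[... 2541 characters left out ...]
9 25  .  .  .  .
x0.65  .  .  .  .  .  .  .  .  .  .  .  .  .  .  .  .  .  .  .  .  .  .  .  .  .  .  .  . 17 25 26 24  .  .  .  .
x0.70  .  .  .  .  .  .  .  .  .  .  .  .  .  .  .  .  .  .  .  .  .  .  .  .  .  .  .  .  .  . 17  .  .  .  .  .
x0.75  .  .  .  .  .  .  .  .  .  .  .  .  .  .  .  .  .  .  .  .  .  .  .  . 15  .  .  .  .  .  .  .  .  .  .  .
x0.80  .  .  .  .  .  .  .  .  .  .  .  .  .  .  .  .  .  .  .  .  .  .  .  . 15 15  .  .  .  .  .  .  .  .  .  .
x0.85  .  .  .  .  .  .  .  .  .  .  .  .  .  .  .  .  .  .  .  .  .  .  .  .  .  .  .  .  .  .  .  .  .  .  .  .
x0.90  .  .  .  .  .  .  .  .  .  .  .  .  .  .  .  .  .  .  .  .  .  .  .  .  .  .  .  .  .  .  .  .  .  .  .  .
```

```bash
python3 -m handwheel '0 0.17 0 0 0 0;0 0.34 0 0 0 0;0 0.5 0 0 0 0;0.18 0.64 0 0 0 0.15;0.36 0.78 0 0 0 0.3' -1 20
```

```text
t: 1.6
tool_pos: [0.2209, -0.3703, 0.2188]
orientation: [3.052, 0.74, 0.0]
force: [1.0, -1.1, 0.3]
opening: 0.093
```

```bash
python3 -m handwheel '0.16 0.06 0 0 0 0.18;0.32 0.12 0 0 0 0.36;0.48 0.18 0 0 0 0.54;0.64 0.24 0 0 0 0.72;0.8 0.29 0 0 0 0.9' && python3 -m handwheel '0.05 0 0 0 0 0.19;0.1 0 0 0 0 0.38;0.1 0 0 0 0 0.57;0.1 0 0 0 0 0.76;0.1 0 0 0 0 0.76' && python3 - <<'E'
from h import *
from scipy.spatial.transform import Rotation as R
s=robot.read_state();M=R.from_rotvec(s["orientation"]).as_matrix();print(s["tool_pos"],s["q"],"jaw",np.degrees(np.arctan2(M[1,1],M[0,1])),M[:,2])
E
```

```text
t: 2.1
tool_pos: [0.4578, -0.2849, 0.219]
orientation: [2.603, 1.757, 0.0]
force: [-1.0, -1.4, 0.4]
opening: 0.0934
t: 2.6
tool_pos: [0.4859, -0.2861, 0.2185]
orientation: [-1.976, -2.442, 0.0]
force: [-1.1, -0.2, 0.3]
opening: 0.0929
[ 0.48592187 -0.28607954  0.21853114] [-6.22987627e-01  3.33223064e-02  1.59079621e+00 -4.86809126e-05
  1.51767058e+00 -8.33272689e-01] jaw 12.048595480425705 [-1.87902029e-04  7.51372223e-05 -9.99999980e-01]
```

```bash
python3 -m handwheel '0.08 0.06 0 0 0 0;0.163 0.133 0 0 0 0;0.163 0.133 -0.15 0 0 0;0.163 0.133 -0.25 0 0 0;0.163 0.133 -0.25 0 0 0' && python3 - <<'E'
from h import *
for c in("scene","top"):
    p,d=robot.read_camera(c); cv2.imwrite(f"pics/{c}1.png",p[:,:,::-1]); np.savez(f"pics/{c}1.npz",p=p,d=d)
p=cv2.imread("pics/scene1.png")[70:220,200:370];cv2.imwrite("pics/s1c.png",cv2.resize(p,None,fx=4,fy=4,interpolation=2))
p=cv2.imread("pics/top1.png")[150:260,330:470];cv2.imwrite("pics/t1c.png",cv2.resize(p,None,fx=4,fy=4,interpolation=2))
E
```

```text
t: 3.1
tool_pos: [0.5316, -0.2443, 0.1382]
orientation: [-1.979, -2.429, 0.002]
force: [-0.7, 0.5, -0.9]
opening: 0.093
```

View pics/s1c.png

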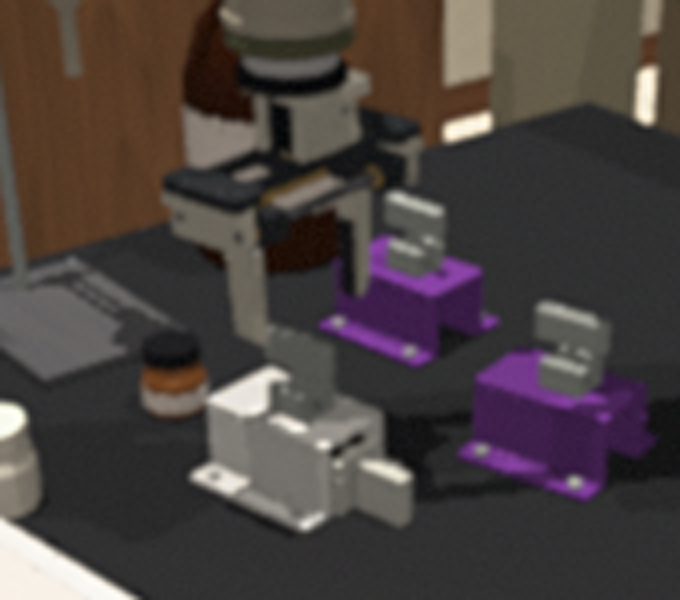

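View pics/t1c.png

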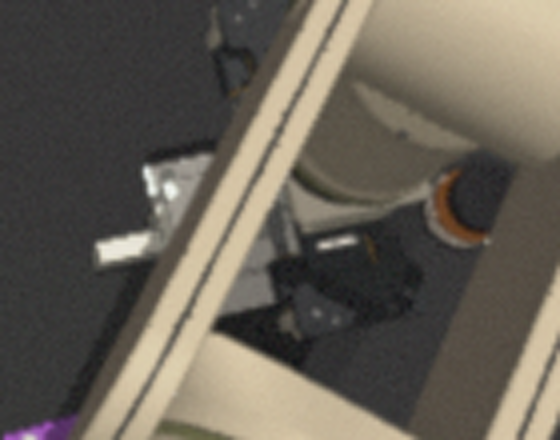

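```bash
python3 -m handwheel '0 0 0 0 0 0;0 0 0 0 0 0'
```

```text
t: 3.4
tool_pos: [0.5359, -0.2473, 0.1463]
orientation: [1.979, 2.435, 0.001]
force: [0.6, -0.7, -0.1]
opening: 0.0931
```

```bash
python3 -m handwheel '0 0 -0.05 0 0 0;0 0 -0.11 0 0 0;0 0 -0.17 0 0 0;0 0 -0.17 0 0 0;0 0 -0.17 0 0 0';python3 -m handwheel '0 0 0 0 0 0;0 0 0 0 0 0'
```

```text
t: 3.9
tool_pos: [0.5344, -0.2462, 0.0923]
orientation: [-1.979, -2.438, 0.0]
force: [-0.6, -0.5, -0.1]
opening: 0.0929
t: 4.1
tool_pos: [0.5355, -0.2468, 0.0939]
orientation: [1.978, 2.438, 0.001]
force: [-0.2, 0.2, -0.1]
opening: 0.0931
```

```bash
python3 -m handwheel '0 0 0 0 0 0;0 0 0 0 0 0;0 0 0 0 0 0;0 0 0 0 0 0;0 0 0 0 0 0' 1 40;python3 -m handwheel '0 0 0 0 0 0;0 0 0 0 0 0;0 0 0 0 0 0'
```

```text
t: 4.6
tool_pos: [0.5347, -0.2463, 0.0926]
orientation: [-1.98, -2.439, 0.0]
force: [0.2, 0.7, 0.3]
opening: 0.0576
t: 4.9
tool_pos: [0.5347, -0.2463, 0.0926]
orientation: [-1.98, -2.439, -0.0]
force: [0.4, -0.2, -0.5]
opening: 0.0338
```

```bash
for i in 1 2;do python3 -m handwheel '0 0 0 0 0 0;0 0 0 0 0 0;0 0 0 0 0 0;0 0 0 0 0 0';done
```

```text
t: 5.3
tool_pos: [0.5349, -0.2462, 0.0926]
orientation: [1.979, 2.439, 0.0]
force: [1.3, 1.1, -0.9]
opening: 0.014
t: 5.7
tool_pos: [0.5349, -0.2462, 0.0926]
orientation: [1.979, 2.439, 0.0]
force: [2.9, 0.3, -1.4]
opening: 0.0132
```

```bash
python3 -m handwheel '0 0 0.02 0 0 0;0 0 0.04 0 0 0;0 0 0.06 0 0 0;0 0 0.082 0 0 0;0 0 0.082 0 0 0';python3 -m handwheel '0 0 0 0 0 0;0 0 0 0 0 0'
```

```text
t: 6.2
tool_pos: [0.5347, -0.2461, 0.1169]
orientation: [-1.979, -2.439, -0.0]
force: [7.4, -2.0, -10.2]
opening: 0.0138
t: 6.4
tool_pos: [0.5347, -0.2461, 0.1161]
orientation: [-1.979, -2.439, -0.0]
force: [5.7, -2.0, -9.7]
opening: 0.0138
```

```bash
python3 -m handwheel '0 0 0 0 0 -0.15;0 0 0 0 0 -0.33;0 0 0 0 0 -0.52;0 0 0 0 0 -0.7;0 0 0 0 0 -0.88';python3 -m handwheel '0 0 0 0 0 -0.18;0 0 0 0 0 -0.36;0 0 0 0 0 -0.54;0 0 0 0 0 -0.72;0 0 0 0 0 -0.9';python3 -m handwheel '0 0 0 0 0 0;0 0 0 0 0 0'
cat > st.py <<'E'
from h import *
from scipy.spatial.transform import Rotation as R
s=robot.read_state();M=R.from_rotvec(s["orientation"]).as_matrix();print(s["t"],s["tool_pos"].round(4),s["q"].round(3),"jaw",np.degrees(np.arctan2(M[1,1],M[0,1])).round(2),s["force"].round(1),s["wrist_torque"].round(2),s["opening"].round(4))
E
python3 st.py
```

```text
t: 6.9
tool_pos: [0.5358, -0.2463, 0.1167]
orientation: [2.692, 1.616, 0.003]
force: [10.4, -2.0, -9.5]
opening: 0.0138
t: 7.4
tool_pos: [0.5366, -0.2472, 0.1173]
orientation: [3.084, 0.584, 0.006]
force: [13.6, -5.2, -10.6]
opening: 0.0136
t: 7.6
tool_pos: [0.5366, -0.2473, 0.1174]
orientation: [3.082, 0.592, 0.006]
force: [12.1, -4.2, -10.1]
opening: 0.0137Traceback (most recent call last):
  File "st.py", line 3, in <module>
    s=robot.read_state();M=R.from_rotvec(s["orientation"]).as_matrix();print(s["t"],s["tool_pos"].round(4),s["q"].round(3),"jaw",np.degrees(np.arctan2(M[1,1],M[0,1])).round(2),s["force"].round(1),s["wrist_torque"].round(2),s["opening"].round(4))
                                                                                                                                                                                                                               ^^^^^^^^^^^^^^^^^^
AttributeError: 'float' object has no attribute 'round'
```

```bash
sed -i 's/s\["opening"\].round(4)/round(s["opening"],4)/' st.py; python3 st.py; python3 -m handwheel '0 0 -0.01 0 0 0;0 0 -0.02 0 0 0;0 0 -0.022 0 0 0;0 0 -0.022 0 0 0';python3 st.py
```

```text
7.6 [ 0.5366 -0.2473  0.1174] [-0.519  0.17   1.633  0.     1.334  0.672] jaw -68.25 [ 12.1  -4.2 -10.1] [-0.86 -2.4  -0.02] 0.0137
t: 8.0
tool_pos: [0.5366, -0.2473, 0.1108]
orientation: [3.082, 0.593, 0.006]
force: [12.5, -4.9, -9.1]
opening: 0.0138
8.0 [ 0.5366 -0.2473  0.1108] [-0.519  0.176  1.638  0.     1.322  0.672] jaw -68.23 [12.5 -4.9 -9.1] [-0.82 -2.33 -0.01] 0.0138
```

```bash
python3 -m handwheel '0 0 -0.004 0 0 0;0 0 -0.004 0 0 0'; python3 -m handwheel '0 0 0 0 0 0;0 0 0 0 0 0;0 0 0 0 0 0;0 0 0 0 0 0;0 0 0 0 0 0' -1;python3 -m handwheel '0 0 0 0 0 0;0 0 0 0 0 0;0 0 0 0 0 0';python3 st.py
```

```text
t: 8.2
tool_pos: [0.5367, -0.2473, 0.1101]
orientation: [3.082, 0.593, 0.006]
force: [12.3, -3.3, -7.4]
opening: 0.0136
t: 8.7
tool_pos: [0.5345, -0.2463, 0.1094]
orientation: [-3.085, -0.593, 0.001]
force: [-1.1, 0.2, -0.0]
opening: 0.0489
t: 9.0
tool_pos: [0.5347, -0.2463, 0.1094]
orientation: [-3.085, -0.594, 0.0]
force: [-0.4, 0.4, 0.0]
opening: 0.0729
9.0 [ 0.5347 -0.2463  0.1094] [-0.519  0.176  1.641  0.     1.325  0.672] jaw -68.22 [-0.4  0.4  0. ] [-0.    0.    0.02] 0.0729
```

```bash
python3 -m handwheel '0 0 0.08 0 0 0;0 0 0.2 0 0 0;-0.01 0.05 0.25 0 0 0.1;-0.03 0.15 0.25 0 0 0.28;-0.053 0.258 0.25 0 0 0.46'; python3 -m handwheel '0 0 0 0 0 0.18;0 0 0 0 0 0.36;0 0 0 0 0 0.54;0 0 0 0 0 0.72;0 0 0 0 0 0.9';python3 -m handwheel '0 0 0 0 0 0.18;0 0 0 0 0 0.36;0 0 0 0 0 0.42;0 0 0 0 0 0.42;0 0 0 0 0 0.42';python3 st.py;python3 - <<'E'
from h import *
for c in("scene","top"):
    p,d=robot.read_camera(c); cv2.imwrite(f"pics/{c}2.png",p[:,:,::-1]); np.savez(f"pics/{c}2.npz",p=p,d=d)
p=cv2.imread("pics/scene2.png")[70:220,200:370];a=cv2.resize(p,None,fx=4,fy=4,interpolation=2)
cv2.imwrite("pics/s2c.png",a)
p=cv2.imread("pics/top2.png")[150:260,330:470];cv2.imwrite("pics/t2c.png",cv2.resize(p,None,fx=4,fy=4,interpolation=2))
E
```

```text
t: 9.5
tool_pos: [0.5191, -0.1688, 0.1855]
orientation: [2.924, 1.144, 0.002]
force: [0.7, -0.3, -0.1]
opening: 0.0933
t: 10.0
tool_pos: [0.5188, -0.1688, 0.1845]
orientation: [2.347, 2.088, 0.0]
force: [-0.4, 1.1, 0.4]
opening: 0.0927
t: 10.5
tool_pos: [0.5188, -0.1689, 0.1844]
orientation: [1.982, 2.438, -0.0]
force: [-0.7, 0.3, 0.0]
opening: 0.0927
10.5 [ 0.5188 -0.1689  0.1844] [-0.409  0.002  1.685 -0.     1.455 -0.614] jaw 11.78 [-0.7  0.3  0. ] [-0.03 -0.14 -0.05] 0.0927
```

View pics/s2c.png

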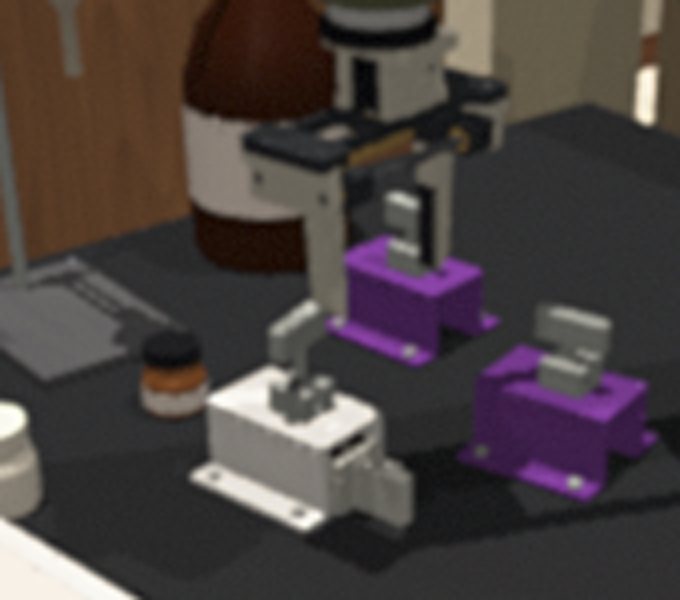

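View pics/t2c.png

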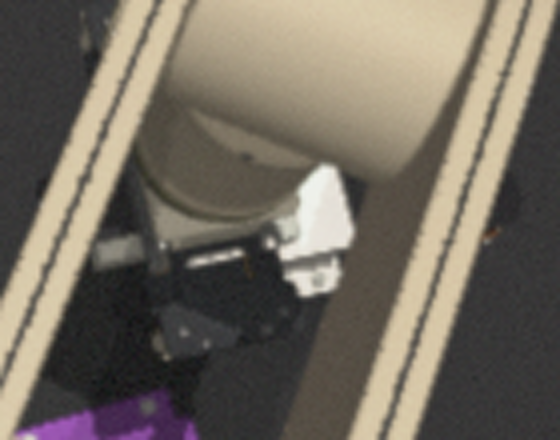

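The plunger handle now stands up and crosswise, so it is latched. Next I descend on the tab.

```bash
python3 -m handwheel '0 0 -0.14 0 0 0.005;0 0 -0.28 0 0 0.01;0 0 -0.42 0 0 0.01;0 0 -0.52 0 0 0.01;0 0 -0.58 0 0 0.01'; python3 -m handwheel '0 0 0 0 0 0;0 0 0 0 0 0;0 0 0 0 0 0'; python3 st.py
```

```text
t: 11.1
tool_pos: [0.5167, -0.168, 0.0071]
orientation: [-1.969, -2.443, 0.002]
force: [-0.8, -0.5, 0.6]
opening: 0.0928
t: 11.4
tool_pos: [0.5202, -0.1695, 0.0123]
orientation: [1.969, 2.445, 0.001]
force: [0.1, -0.7, -0.4]
opening: 0.0931
11.4 [ 0.5202 -0.1695  0.0123] [-0.409  0.188  1.822 -0.     1.129 -0.624] jaw 12.31 [ 0.1 -0.7 -0.4] [-0.05 -0.17  0.04] 0.0931
```

```bash
for i in 1 2 3;do python3 -m handwheel '0 0 0 0 0 0;0 0 0 0 0 0;0 0 0 0 0 0;0 0 0 0 0 0;0 0 0 0 0 0' 1 40;done; python3 st.py
```

```text
t: 11.9
tool_pos: [0.5188, -0.1689, 0.0105]
orientation: [1.97, 2.447, 0.0]
force: [0.1, -0.5, 0.0]
opening: 0.0575
t: 12.4
tool_pos: [0.5188, -0.1689, 0.0104]
orientation: [-1.97, -2.447, 0.0]
force: [-0.3, -0.4, -0.1]
opening: 0.0171
t: 12.9
tool_pos: [0.5187, -0.1689, 0.0104]
orientation: [-1.97, -2.447, 0.0]
force: [-1.2, 0.1, 0.5]
opening: 0.0137
12.9 [ 0.5187 -0.1689  0.0104] [-0.409  0.189  1.824 -0.     1.128 -0.624] jaw 12.33 [-1.2  0.1  0.5] [-0.09  0.03 -0.08] 0.0137
```

```bash
python3 -m handwheel '-0.007 0.033 0 0 0 0;-0.014 0.065 0 0 0 0;-0.028 0.13 0 0 0 0;-0.043 0.195 0 0 0 0;-0.057 0.26 0 0 0 0';python3 st.py; python3 -m handwheel '-0.014 0.065 0 0 0 0;-0.028 0.13 0 0 0 0;-0.043 0.195 0 0 0 0;-0.05 0.24 0 0 0 0;-0.053 0.25 0 0 0 0';  python3 -m handwheel '0 0 0 0 0 0;0 0 0 0 0 0;0 0 0 0 0 0';python3 st.py
```

```text
t: 13.4
tool_pos: [0.5013, -0.0896, 0.0104]
orientation: [1.97, 2.447, -0.0]
force: [-0.4, -1.2, -1.9]
opening: 0.0138
13.4 [ 0.5013 -0.0896  0.0104] [-0.278  0.098  1.926 -0.     1.118 -0.493] jaw 12.34 [-0.4 -1.2 -1.9] [-0.33 -0.18  0.03] 0.0138
t: 13.9
tool_pos: [0.4854, -0.0143, 0.0104]
orientation: [-1.968, -2.449, -0.0]
force: [0.7, -2.4, -2.3]
opening: 0.0141
t: 14.2
tool_pos: [0.4858, -0.0161, 0.0104]
orientation: [-1.97, -2.446, -0.0]
force: [-0.5, 2.0, -0.0]
opening: 0.0136
14.2 [ 0.4858 -0.0161  0.0104] [-0.139  0.037  1.99   0.     1.115 -0.354] jaw 12.3 [-0.5  2.  -0. ] [ 0.41 -0.08 -0.01] 0.0136
```

```bash
for i in 1 2;do python3 -m handwheel '0 0 0 0 0 0;0 0 0 0 0 0;0 0 0 0 0 0;0 0 0 0 0 0;0 0 0 0 0 0' -1;done; python3 -m handwheel '0 0 0.12 0 0 0;0 0 0.25 0 0 0;0 0 0.4 0 0 0;0 0.15 0.5 0 0 0;0 0.3 0.5 0 0 0';python3 -m handwheel '0 0.17 0 0 0 0;0 0.34 0 0 0 0;0 0.5 0 0 0 0;0 0.5 0 0 0 0';python3 st.py;python3 - <<'E'
from h import *
for c in("scene","top"):
    p,d=robot.read_camera(c); cv2.imwrite(f"pics/{c}3.png",p[:,:,::-1]); np.savez(f"pics/{c}3.npz",p=p,d=d)
E
```

```text
t: 14.7
tool_pos: [0.4858, -0.016, 0.0105]
orientation: [1.97, 2.447, -0.0]
force: [-0.0, 0.4, 0.1]
opening: 0.0493
t: 15.2
tool_pos: [0.4858, -0.0159, 0.0104]
orientation: [-1.97, -2.447, 0.0]
force: [0.2, 0.0, 0.4]
opening: 0.0889
t: 15.7
tool_pos: [0.489, 0.074, 0.166]
orientation: [1.97, 2.438, 0.009]
force: [1.1, 0.4, 0.3]
opening: 0.0931
t: 16.1
tool_pos: [0.4848, 0.2296, 0.1605]
orientation: [-1.962, -2.452, -0.003]
force: [0.5, -0.1, -0.3]
opening: 0.0928
16.1 [0.4848 0.2296 0.1605] [ 0.345 -0.008  1.739  0.002  1.41   0.124] jaw 12.64 [ 0.5 -0.1 -0.3] [-0.07 -0.07  0.  ] 0.0928
```

View pics/scene3.png

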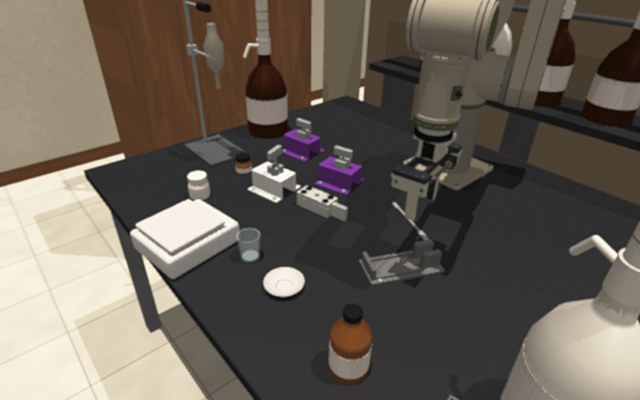

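View pics/top3.png

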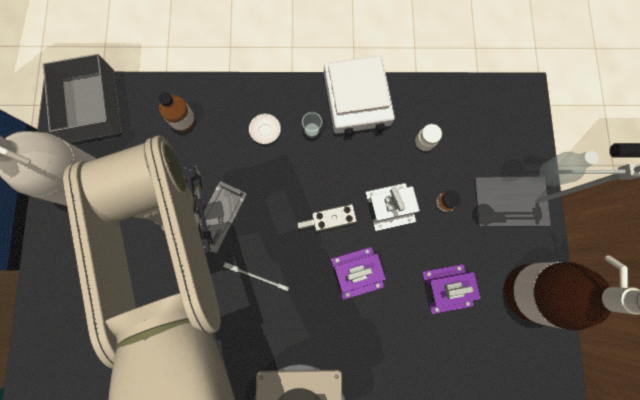

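The top view shows the carrier standing clear of the dock at (334,218) with its tab to the left (306,224). The handle on the white dock is still turned crosswise. Next I measure the carrier.

```bash
python3 - <<'E'
from h import *
d=np.load("pics/top3.npz");X=cloud("top",d["d"]);Z=X[...,2]
box=np.zeros((400,640),bool);box[195:240,290:362]=1
m=box&(Z>.035)&(Z<.055)
k,l,st,ce=cv2.connectedComponentsWithStats(m.astype(np.uint8));i=1+np.argmax(st[1:,4])
print(cv2.minAreaRect(X[l==i][:,:2].astype(np.float32)*1000))
m=(l==i)&(Z>.0415);p=X[m][:,:2].astype(np.float32)*1000
print(cv2.minAreaRect(p),m.sum(),p.mean(0),np.median(Z[m]))
t=(l==i)&(X[...,1]>-.035);p=X[t][:,:2].astype(np.float32)*1000;print(cv2.minAreaRect(p))
box=np.zeros((400,640),bool);box[175:220,370:420]=1
m=box&(Z>.1);p=X[m][:,:2].astype(np.float32)*1000;print("handle",cv2.minAreaRect(p),np.median(Z[m]))
E
```

```text
((497.5304260253906, -71.08892059326172), (46.247802734375, 154.18511962890625), 11.894843101501465)
((497.71722412109375, -71.82682037353516), (46.227176666259766, 152.70529174804688), 12.129464149475098) 675 [501.54922 -90.58701] 0.045065250900774956
((485.19580078125, -14.802305221557617), (13.831839561462402, 38.874881744384766), 12.420707702636719)
handle ((441.180419921875, -152.53744506835938), (56.890953063964844, 298.07720947265625), 44.78324508666992) 0.13852629609304473
```

```bash
python3 -m handwheel '0 -0.16 0 0 0 0;0.02 -0.32 0 0 0 0;0.03 -0.48 0 0 0 0;0.04 -0.64 0 0 0 0;0.05 -0.8 0 0 0 0'; python3 -m handwheel '0 -0.14 0 0 0 0;0 -0.24 -0.1 0 0 0;0 -0.24 -0.2 0 0 0;0 -0.24 -0.2 0 0 0;0 -0.24 -0.2 0 0 0';python3 -m handwheel '0 0 0 0 0 0;0 0 0 0 0 0';python3 st.py
```

```text
t: 16.7
tool_pos: [0.5001, -0.0195, 0.1606]
orientation: [1.972, 2.445, -0.0]
force: [1.0, 0.8, -0.1]
opening: 0.0937
t: 17.2
tool_pos: [0.4998, -0.0886, 0.1004]
orientation: [-1.971, -2.444, 0.001]
force: [0.1, 0.1, 0.9]
opening: 0.0929
t: 17.4
tool_pos: [0.502, -0.0878, 0.1024]
orientation: [1.967, 2.446, 0.002]
force: [0.4, -0.4, -0.6]
opening: 0.093
17.4 [ 0.502  -0.0878  0.1024] [-0.274 -0.03   1.871 -0.     1.297 -0.49 ] jaw 12.38 [ 0.4 -0.4 -0.6] [-0.06 -0.09  0.  ] 0.093
```

```bash
python3 -m handwheel '0 0 -0.08 0 0 0;0 0 -0.16 0 0 0;0 0 -0.24 0 0 0;0 0 -0.283 0 0 0;0 0 -0.283 0 0 0'; python3 -m handwheel '0 0 0 0 0 0;0 0 0 0 0 0;0 0 0 0 0 0';python3 st.py
```

```text
t: 17.9
tool_pos: [0.4997, -0.0872, 0.0144]
orientation: [-1.967, -2.446, 0.002]
force: [-0.7, 0.1, -0.1]
opening: 0.0933
t: 18.2
tool_pos: [0.502, -0.0882, 0.017]
orientation: [1.968, 2.446, 0.002]
force: [-0.8, -0.5, 0.8]
opening: 0.0927
18.2 [ 0.502  -0.0882  0.017 ] [-0.275  0.086  1.925  0.     1.128 -0.49 ] jaw 12.34 [-0.8 -0.5  0.8] [-0.03 -0.15  0.04] 0.0927
```

```bash
for i in 1 2;do python3 -m handwheel '0 0 0 0 0 0;0 0 0 0 0 0;0 0 0 0 0 0;0 0 0 0 0 0;0 0 0 0 0 0' 1 45;done; python3 st.py
```

```text
t: 18.7
tool_pos: [0.5007, -0.0879, 0.0155]
orientation: [-1.97, -2.447, 0.0]
force: [-0.1, 0.8, -0.8]
opening: 0.0578
t: 19.2
tool_pos: [0.5009, -0.0879, 0.0155]
orientation: [1.97, 2.447, 0.0]
force: [1.5, 1.1, -1.5]
opening: 0.0458
19.2 [ 0.5009 -0.0879  0.0155] [-0.275  0.088  1.926  0.     1.128 -0.49 ] jaw 12.33 [ 1.5  1.1 -1.5] [-0.03 -0.3  -0.01] 0.0458
```

```bash
python3 -m handwheel '0 0 0.03 0 0 0;0 0 0.09 0 0 0;0 0 0.16 0 0 0;0 0 0.23 0 0 0;0 0 0.27 0 0 0';python3 -m handwheel '0 0 0 0 0 0;0 0 0 0 0 0'; python3 st.py
```

```text
t: 19.7
tool_pos: [0.5011, -0.088, 0.0983]
orientation: [1.969, 2.446, 0.001]
force: [0.2, 0.0, -5.4]
opening: 0.046
t: 19.9
tool_pos: [0.5004, -0.0878, 0.0959]
orientation: [-1.97, -2.447, 0.0]
force: [0.1, 0.5, -3.6]
opening: 0.0458
19.9 [ 0.5004 -0.0878  0.0959] [-0.275 -0.023  1.877 -0.     1.288 -0.49 ] jaw 12.33 [ 0.1  0.5 -3.6] [-0.01 -0.05  0.04] 0.0458
```

```bash
python3 -m handwheel '0.005 0.04 0 0 0 0.04;0.01 0.11 0 0 0 0.14;0.02 0.21 0 0 0 0.26;0.03 0.31 0 0 0 0.38;0.035 0.41 0 0 0 0.5';python3 -m handwheel '0.005 0.1 0 0 0 0.12;0.01 0.2 0 0 0 0.24;0.02 0.3 0 0 0 0.36;0.03 0.4 0 0 0 0.48;0.035 0.48 0 0 0 0.58'; python3 -m handwheel '0.002 0.06 0 0 0 0.04;0.005 0.1 0 0 0 0.07;0.005 0.12 0 0 0 0.07;0.005 0.12 0 0 0 0.07';python3 -m handwheel '0 0 0 0 0 0;0 0 0 0 0 0';python3 st.py
```

```text
t: 20.4
tool_pos: [0.5103, 0.037, 0.0951]
orientation: [-1.446, -2.786, 0.001]
force: [0.6, 0.6, -5.5]
opening: 0.0458
t: 20.9
tool_pos: [0.5204, 0.1815, 0.095]
orientation: [-0.778, -3.041, 0.001]
force: [0.8, 0.5, -4.8]
opening: 0.046
t: 21.3
tool_pos: [0.5227, 0.2156, 0.0959]
orientation: [-0.704, -3.061, 0.001]
force: [0.3, -0.6, -4.2]
opening: 0.0455
t: 21.5
tool_pos: [0.5233, 0.2143, 0.0964]
orientation: [-0.706, -3.061, 0.001]
force: [0.8, 0.0, -5.0]
opening: 0.0459
21.5 [0.5233 0.2143 0.0964] [ 0.298  0.129  1.718 -0.     1.295 -0.819] jaw 64.02 [ 0.8  0.  -5. ] [ 0.04 -0.13  0.05] 0.0459
```

```bash
python3 -m handwheel '0 0.013 -0.04 0 0 0.005;0 0.013 -0.07 0 0 0.005;0 0.013 -0.07 0 0 0.005;0 0.013 -0.07 0 0 0.005;0 0.013 -0.07 0 0 0.005';python3 st.py; python3 - <<'E'
from h import *
for c in("scene","top"):
    p,d=robot.read_camera(c); cv2.imwrite(f"pics/{c}4.png",p[:,:,::-1]); np.savez(f"pics/{c}4.npz",p=p,d=d)
p=cv2.imread("pics/scene4.png")[190:310,330:490];cv2.imwrite("pics/s4c.png",cv2.resize(p,None,fx=4.5,fy=4.5,interpolation=2))
p=cv2.imread("pics/top4.png")[160:270,160:300];cv2.imwrite("pics/t4c.png",cv2.resize(p,None,fx=5,fy=5,interpolation=2))
E
```

```text
t: 22.0
tool_pos: [0.5234, 0.2189, 0.0756]
orientation: [0.699, 3.063, 0.0]
force: [0.8, -0.2, -5.2]
opening: 0.0455
22.0 [0.5234 0.2189 0.0756] [ 0.306  0.157  1.728 -0.     1.257 -0.816] jaw 64.3 [ 0.8 -0.2 -5.2] [-0.   -0.23 -0.02] 0.0455
```

View pics/s4c.png

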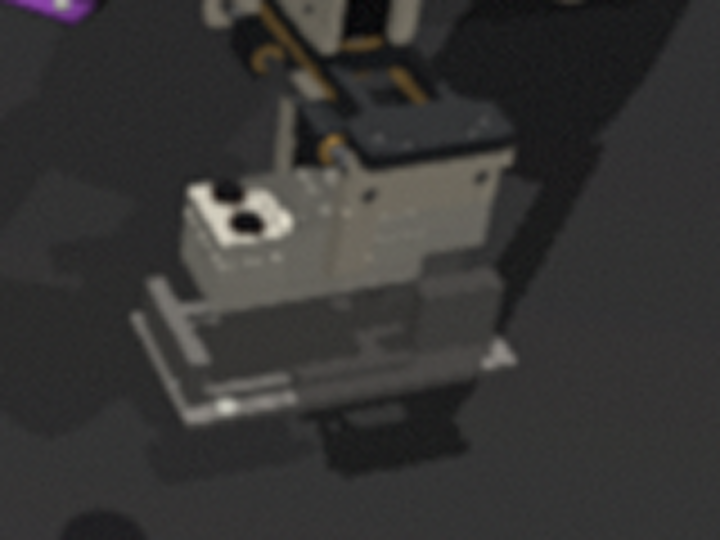

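View pics/t4c.png

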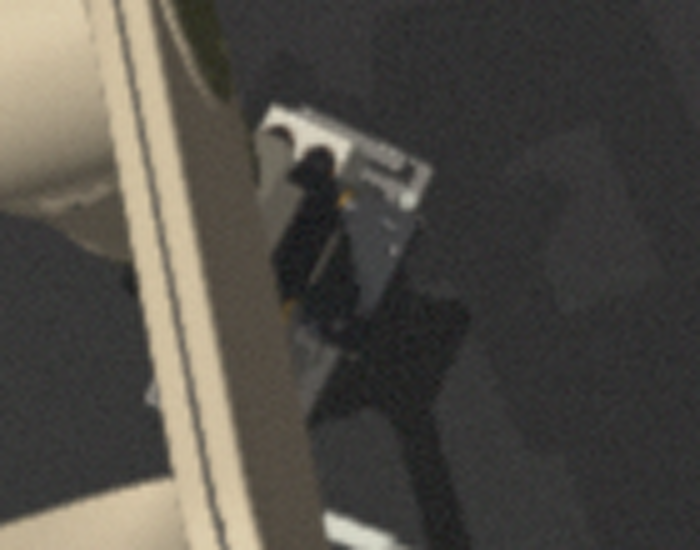

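```bash
python3 - <<'E'
from h import *
a=np.radians(-25.7);ex=np.array([np.cos(a),np.sin(a)]);ey=np.array([-ex[1],ex[0]])
for c in("top","scene"):
    d=np.load(f"pics/{c}4.npz");X=cloud(c,d["d"]);Z=X[...,2]
    q=X[...,:2]-[.5285,.2158];x=q@ex;y=q@ey
    for n,lo,hi,k in(("top",.098,.109,(x>.03)&(x<.08)),("endwall",.033,.045,(x>.045)&(x<.09)),("cheek",.044,.053,(x<-.05)&(x>-.12))):
        m=(d["d"]>0)&(Z>lo)&(Z<hi)&k&(abs(y)<.045)
        if m.sum()<5: print(c,n,m.sum());continue
        print(c,n,m.sum(),"x",np.percentile(x[m]*1e3,[2,10,50,90,98]).round(1),"y",np.percentile(y[m]*1e3,[2,10,50,90,98]).round(1),np.median(Z[m]).round(4))
E
```

```text
top top 112 x [35.9 38.9 47.5 53.8 55. ] y [-20.9 -19.   -0.4  19.6  23.7] 0.1058
top endwall 68 x [58.8 60.4 64.6 67.6 68.1] y [-31.7 -27.5  -7.2  24.4  30.8] 0.0384
top cheek 2
scene top 210 x [30.7 34.3 47.9 58.9 60.2] y [-21.  -13.9   5.6  23.8  24.8] 0.1041
scene endwall 105 x [63.3 64.6 69.1 73.  73.5] y [-30.6 -25.1   3.   29.4  33.2] 0.037
scene cheek 99 x [-97.8 -94.6 -76.6 -57.6 -55.1] y [11.8 13.7 20.5 25.4 27. ] 0.0472
```

Both cameras agree on the fit: the block end has about 4 mm to the end wall and it is centred sideways. I'll lower it now.

```bash
python3 -m handwheel '0 0 -0.03 0 0 0;0 0 -0.06 0 0 0;0 0 -0.09 0 0 0;0 0 -0.115 0 0 0;0 0 -0.13 0 0 0';python3 -m handwheel '0 0 -0.008 0 0 0;0 0 -0.015 0 0 0;0 0 -0.022 0 0 0;0 0 -0.028 0 0 0;0 0 -0.03 0 0 0'; python3 st.py
```

```text
t: 22.6
tool_pos: [0.5225, 0.2187, 0.035]
orientation: [-0.698, -3.061, 0.001]
force: [0.1, 0.0, -4.4]
opening: 0.0459
t: 23.1
tool_pos: [0.5233, 0.219, 0.0275]
orientation: [0.698, 3.063, 0.0]
force: [0.5, -0.5, -5.2]
opening: 0.0457
23.1 [0.5233 0.219  0.0275] [ 0.306  0.218  1.755  0.     1.168 -0.816] jaw 64.31 [ 0.5 -0.5 -5.2] [ 0.06 -0.17 -0.01] 0.0457
```

```bash
python3 -m handwheel '0 0 -0.003 0 0 0;0 0 -0.006 0 0 0;0 0 -0.009 0 0 0;0 0 -0.011 0 0 0;0 0 -0.011 0 0 0'; python3 st.py
```

```text
t: 23.6
tool_pos: [0.5232, 0.219, 0.0241]
orientation: [-0.698, -3.063, 0.0]
force: [-0.5, -0.8, -4.5]
opening: 0.0455
23.6 [0.5232 0.219  0.0241] [ 0.306  0.223  1.757 -0.     1.162 -0.816] jaw 64.31 [-0.5 -0.8 -4.5] [ 0.   -0.16 -0.03] 0.0455
```

```bash
python3 -m handwheel '0 0 -0.001 0 0 0;0 0 -0.002 0 0 0;0 0 -0.003 0 0 0;0 0 -0.003 0 0 0;0 0 -0.003 0 0 0'; python3 st.py; python3 -m handwheel '0 0 -0.001 0 0 0;0 0 -0.002 0 0 0;0 0 -0.003 0 0 0;0 0 -0.003 0 0 0;0 0 -0.003 0 0 0'; python3 st.py
```

```text
t: 24.1
tool_pos: [0.5234, 0.219, 0.0236]
orientation: [0.698, 3.063, 0.0]
force: [-1.3, 0.1, -1.4]
opening: 0.0458
24.1 [0.5234 0.219  0.0236] [ 0.306  0.224  1.757 -0.     1.161 -0.816] jaw 64.31 [-1.3  0.1 -1.4] [-0.1   0.13 -0.02] 0.0458
t: 24.6
tool_pos: [0.5234, 0.219, 0.0235]
orientation: [0.698, 3.063, -0.0]
force: [-6.1, -2.1, 8.5]
opening: 0.0458
24.6 [0.5234 0.219  0.0235] [ 0.306  0.224  1.757 -0.     1.161 -0.816] jaw 64.31 [-6.1 -2.1  8.5] [-0.53  1.01 -0.01] 0.0458
```

The carrier is seated: the weight has come off and the height matches 0.0235. I'll release it and back off.

```bash
for i in 1 2;do python3 -m handwheel '0 0 0 0 0 0;0 0 0 0 0 0;0 0 0 0 0 0;0 0 0 0 0 0;0 0 0 0 0 0' -1;done; python3 st.py; python3 -m handwheel '0 0 0.06 0 0 0;0 0 0.16 0 0 0;0 0 0.3 0 0 0;0 0 0.45 0 0 0;0 -0.15 0.5 0 0 0';python3 -m handwheel '-0.1 -0.17 0 0 0 0;-0.1 -0.34 0 0 0 0;-0.1 -0.5 0 0 0 0;-0.1 -0.5 0 0 0 0';python3 -m handwheel '0 -0.15 0 0 0 0;0 -0.3 0 0 0 0;0 -0.3 0 0 0 0;0 -0.3 0 0 0 0';python3 - <<'E'
from h import *
for c in("scene","top"):
    p,d=robot.read_camera(c); cv2.imwrite(f"pics/{c}5.png",p[:,:,::-1]); np.savez(f"pics/{c}5.npz",p=p,d=d)
a=np.radians(-25.7);ex=np.array([np.cos(a),np.sin(a)]);ey=np.array([-ex[1],ex[0]])
c="top";X=cloud(c,d);Z=X[...,2]
q=X[...,:2]-[.5285,.2158];x=q@ex;y=q@ey
m=(d>0)&(Z>.046)&(Z<.065)&(abs(y)<.03)&(x>-.058)&(x<.075)
print(np.median(Z[m]),m.sum());print(cv2.minAreaRect(np.stack([x[m],y[m]],-1).astype(np.float32)*1000))
E
```

```text
t: 25.1
tool_pos: [0.5234, 0.219, 0.0224]
orientation: [0.698, 3.063, 0.0]
force: [0.1, 0.3, 0.6]
opening: 0.0809
t: 25.6
tool_pos: [0.5233, 0.219, 0.0224]
orientation: [-0.698, -3.063, 0.0]
force: [-0.6, -0.1, 0.1]
opening: 0.093
25.6 [0.5233 0.219  0.0224] [ 0.306  0.225  1.757 -0.     1.159 -0.816] jaw 64.31 [-0.6 -0.1  0.1] [ 0.05 -0.2  -0.  ] 0.093
t: 26.1
tool_pos: [0.5257, 0.1778, 0.1785]
orientation: [0.69, 3.058, 0.009]
force: [1.2, -1.7, -0.2]
opening: 0.0934
t: 26.5
tool_pos: [0.493, 0.0195, 0.1728]
orientation: [0.705, 3.06, -0.002]
force: [0.2, 0.1, 0.4]
opening: 0.0924
t: 26.9
tool_pos: [0.4933, -0.0663, 0.1724]
orientation: [-0.702, -3.062, -0.001]
force: [0.1, 0.5, 0.5]
opening: 0.0927
0.05284481091407467 715
((-1.3201560974121094, 2.138216018676758), (47.40983581542969, 112.09963989257812), 89.74769592285156)
```

View pics/scene5.png

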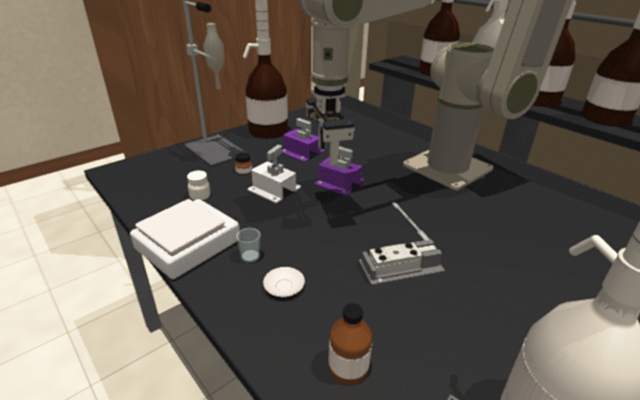

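View pics/top5.png

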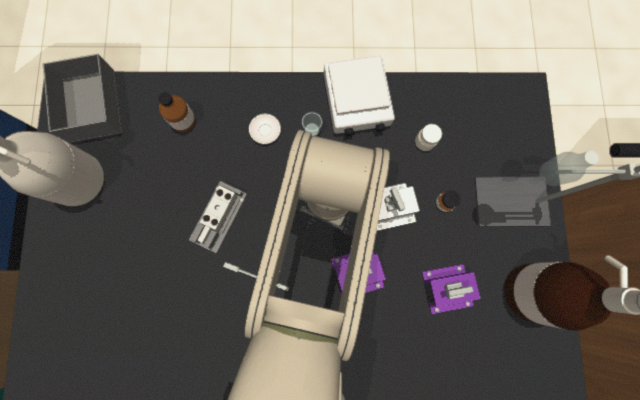

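The carrier sits flat in the cradle at top px (217,210), with its tab between the cheeks. Its top face reads 52.8 mm against 52 expected. The handle is still up and crosswise, and the bystanders have not moved. I'm handing in the job.

```bash
python3 -m handwheel '0 0 0 0 0 0;0 0 0 0 0 0;0 0 0 0 0 0'; python3 -c "
from plant import robot
print(robot.close_job())"
```

```text
t: 27.3
tool_pos: [0.4934, -0.0651, 0.1724]
orientation: [-0.696, -3.063, -0.0]
force: [-0.6, 0.6, -0.4]
opening: 0.0928
the job is handed in; nothing more can be done
None
```

The vial carrier is home in the grey cradle and the job is handed in, at about 27 s of the 72 s allowed. No verdict is reported.

- **Plunger:** I lifted it about 24 mm, turned it about −1.4 rad and let go. After release the top camera read the handle top at 138.5 mm against about 140.5 expected when latched. In the last pictures it is still raised and crosswise.
- **Draw-out:** I pulled the carrier out about 155 mm by its tab and let go of it standing upright on the bench.
- **Placing:** I gripped it across the body, carried it over and lowered it slowly. The tool force was about 8 N upward when it was seated.
- **Last checks:**
  - In the cradle, the block's centre is about 2.5 mm from the seat's (limit 8 mm).
  - Its top face is at 52.8 mm (52 expected), its yaw is within 0.3° of the cradle's, and the tab is between the cheeks.
  - The jar, beaker and dish look unmoved in the pictures, and the arm is clear with about zero force.

**Disagreements:** the handle's sideways load reached about 13 N and pushed the tool about 2 mm while I turned it, so my estimate of its axis was probably off by that much. The two cameras also disagreed by up to about 5 mm in absolute position, but agreed to about 1 mm on how the carrier sat relative to the cradle.

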